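# Dock the two kit trays in the bays they fit

## Task

Slide each of the two grey kit trays across the table into the docking bay made for its width, and push it fully home until the bay's rollers have snapped in behind it and hold it against the back wall. Keep the trays flat on the table (slide, do not lift or tip them), push firmly but do not ram them into the bays, leave the widest bay empty and the other things on the table where they are.

Things in the scene. Friction and masses are not known exactly. Their poses are not given: they have to be found in the camera images.
- tray_76: Loose open grey plastic tray, 76 mm wide (own y) by 80 mm long (own x), 30 mm high, 4 mm walls, about 0.2 kg, two black housings fixed inside, up to 19 mm high. Its four upright corners are cut off (12 mm along the length, 8 mm across); both ends are alike, either may go first. Origin: centre of its underside, z up.
- tray_92: Loose open grey plastic tray, 92 mm wide (own y) by 80 mm long (own x), 30 mm high, 4 mm walls, about 0.2 kg, three black housings fixed inside, up to 19 mm high. Its four upright corners are cut off (12 mm along the length, 8 mm across); both ends are alike, either may go first. Origin: centre of its underside, z up.
- dock_76: Fixed aluminium docking bay for a 76 mm wide tray, mouth at own -x. Origin: on the table, where a fully docked tray's centre lies; own x points into the bay. Side walls 28 mm high, channel 79 mm wide from x = -61 to the hard back wall at +40 mm; from -61 to -79 the ends splay, widening the mouth 8 mm each side. Outside width 119 mm. 
- dock_92: Fixed aluminium docking bay for a 92 mm wide tray, mouth at own -x. Origin: on the table, where a fully docked tray's centre lies; own x points into the bay. Side walls 28 mm high, channel 95 mm wide from x = -61 to the hard back wall at +40 mm; from -61 to -79 the ends splay, widening the mouth 8 mm each side. Outside width 135 mm. 
- dock_108: Fixed aluminium docking bay for a 108 mm wide tray, mouth at own -x. Origin: on the table, where a fully docked tray's centre lies; own x points into the bay. Side walls 28 mm high, channel 111 mm wide from x = -61 to the hard back wall at +40 mm; from -61 to -79 the ends splay, widening the mouth 8 mm each side. Outside width 151 mm. Stays empty.
- dock_76_catch (a point): Catch of the bay dock_76, point midway between its two sprung white upright rollers (16 mm diameter, 24 mm tall, standing 6 mm out of the walls). The tray's front corners force them apart (10 N or so), they drag on its sides, then snap behind its rear corners in the last 3 mm. A brass plate in the back wall, met 12 mm before the end, pushes the tray out with 2 to 4 N until they hold it.
- dock_92_catch (a point): Catch of the bay dock_92, point midway between its two sprung white upright rollers (16 mm diameter, 24 mm tall, standing 6 mm out of the walls). The tray's front corners force them apart (10 N or so), they drag on its sides, then snap behind its rear corners in the last 3 mm. A brass plate in the back wall, met 12 mm before the end, pushes the tray out with 2 to 4 N until they hold it.
- tape_roll: White tape roll lying flat, 42 mm diameter, 18 mm high; bystander, origin at centre of underside.
- bit_case: Small black bit case with a steel band, 26 x 36 x 17 mm; bystander, origin at centre of underside.
- phone: Black phone lying flat, 148 x 72 x 9 mm; bystander, origin at centre of underside.
- screwdriver: Screwdriver lying on the table; bystander.
- pen_cup: Dark steel pen cup, 72 mm across the rim, 95 mm high; bystander, origin at centre of underside.
- sticky_pad: Yellow pad of notes, 76 x 76 x 12 mm; bystander, origin at centre of underside.
Mind the look-alikes: they are no part of the job. Leave any turquoise look-alike of the tray_92 alone.

How it is judged:
By the outcome, as a careful person would: the job done as asked, in the order asked, and still so for the second after the job is handed in, with the robot touching nothing.
It also fails if it takes over 72 s, if anything falls off the work surface, if the arm or the gripper's body presses on something with over 40 N, if the wrist force passes 120 N, or if a joint passes its speed limit or range.

## Robot

A 6-joint arm with a two-finger parallel gripper is mounted at the origin on the work surface. World frame = base frame: x ahead of the robot, y to its left, z up, the work surface at z = 0. Lengths are in m, angles in rad, forces in N, time in s.
With the tool pointing down it reaches from about 0.35 to 0.775 m from the base axis. Payload 5.5 kg.
Tool frame: the origin (TCP) lies midway between the tips of the shut fingers; the grasp point (between the pads) lies 19 mm behind it; z points along the fingers, y is the line along which they close (so a half turn about z gives the same grasp; the last joint's range is limited). The gripper opens to 85 mm and grips with 20 to 120 N. Pads are 22 mm wide; open, the fingers measure 114 mm over their backs; the gripper's body (76 mm by 85 mm) begins 54 mm behind the grasp point. The pads swing forward as they close: fully open they stand 13 mm farther back than shut.
Start: joints at [1.025, 0.313, 0.046, 1.304, 0, 1.431], TCP at [0.227, 0.528, 0.231] pointing down, gripper open.
Joint ranges: [-2.76, 2.76], [-0.86, 1.69], [-1.03, 1.26], [-2.2, 2.34], [-1.47, 1.5], [-3.14, 3.14]. Speed limits (rad/s): [2.57, 2.57, 3.14, 3.14, 3.14, 3.14].

## Interface

Orientations are given as a unit quaternion [w, x, y, z].
In Python, from workcell import env gives the robot as it stands.
- The arm moves only by the tool move_arm, never from a script. Its argument "targets" is a list of rows, each a list of 3 entries, a list of its own where there are three numbers: the shift along the tool's x, y, z in mm, then the turn, a rotation vector about the tool's x, y, z in units of 10 degrees (1.0 is 10 degrees), then the closure, from -1 (fully open) to 1 (shut). In form: [[[dx, dy, dz], [ax, ay, az], gripper], ...]. A call has 1 to 5 rows; each row is the pose to reach, as a shift and turn from the pose commanded when the call began, along the tool's axes at that moment; what a row does not reach only later rows make up. A row lasts 1/8 s, in which the tool goes at most 62.5 mm and 10.7 degrees, less where a joint would pass 70% of its speed; a pose out of reach is approached as far as the arm can. A call with a gripper value outside its range is refused whole. The fingers move at their own pace and stop on an object; "squeeze" is the grip in N (left out, the last holds). Time passes only in rows, so rows that repeat a pose let the fingers close. It gives the time, the measured TCP pose, the force, the opening and the grip force at its end, in the units of the state.
- env.get_state(): the state, without advancing time (a new reading comes with each control period).
- env.read_camera(name): name is "scene" or "top" or "wrist"; returns a dict with "pixels" (420x560x3 uint8, red, green, blue), "fovy" (degrees; the focal length in pixels is half the picture's height over the tangent of half this angle, whatever the lens; pixels are square), "cx", "cy" (the principal point, pixels), "extrinsics" (4x4, takes a point from world to camera coordinates); the wrist camera has in their place "mount" (4x4, takes a point from camera to tool coordinates, whose origin is the TCP and whose axes are the flange's). Camera axes: x right, y up, looking along -z (the intrinsics and any distortion apply to the point x, -y, -z); pixel columns grow to the right and rows downward; lengths in m; the calibration is good to about 2 mm. A picture is of the moment at which its call begins: read the wrist's pose just before it. There is no depth.
- env.hand_in(): hands the job in; it is judged then, once.
Trained networks look in a picture, given as the dict that the camera call returned (one of the last four; its "shot" number tells which), for a name from the list of things; names that differ only in an ending like _2 or _b are one class to them, and where a whole thing is asked for, a point or a joint stands for the part that bears it (a point fixed in the world has none). Each returns a list of dicts, best first, with "confidence" (0 to 1); they miss things now and then, are a little off and sometimes report something else, mostly with a low value. They report only what shows in the picture. A call takes as long as a camera call. They do not tell look-alikes from the thing itself.
- env.spot_in(thing, picture): "centre" ([x, y, z] in m, in world coordinates, good to about 4 mm: the middle of the surface that is visible of it).
- env.regions_of(thing, picture): "mask" (420x560 bool, what is visible of it).
- env.landmark_of(thing, picture): "centre" ([x, y, z] in m, in world coordinates, good to about 4 mm: a listed point, or the origin of a listed thing).
The state is a dict: "clock": time; "joint_pos": joint angles; "qvel": joint speeds; "tau": joint torques, N m; "tcp_pos": TCP position; "orientation": TCP orientation; "wrist_force": force on the tool from outside, world axes, zero at the start; "ft_torque": the same for the moment, N m; "finger_gap": finger opening in m; "grip_force": force on a finger pad.
Only numpy, scipy, OpenCV 4.12 (cv2) and the standard library are available. Lean on these libraries where they do the work, as an engineer would, in place of code of your own. Each camera call takes 0.05 s, during which the arm holds its last target. There are 200 camera calls.

## Working session

There is one attempt and no reset: what is moved stays moved. The work goes in short steps, Python scripts to look and compute and a tool call to move; the robot and the scene stay as the last step left them, time stands still between calls to the robot, and variables do not carry over. Pictures are saved under pics/ and viewed, at most 11 in all, crops included, and the job is handed in when it is done.

Besides the shell and the picture viewer there is one more tool, called after "Emit:" as name(argument=value, ...) on one line, values as JSON. move_arm: Moves the arm, as the interface text tells. Its arguments: {"type":"object","properties":{"targets":{"type":"array","items":{"type":"array"}},"squeeze":{"type":"number"}},"required":["targets"]}

```bash
mkdir -p pics; python3 - <<'E'
from workcell import env
import cv2,numpy as np
s=env.get_state();print({k:np.round(v,3) for k,v in s.items()})
for c in("top","scene"):
    p=env.read_camera(c);cv2.imwrite(f"pics/{c}0.png",p["pixels"][:,:,::-1])
    print(c,[k for k in p],p["fovy"],p["cx"],p["cy"],np.round(p["extrinsics"],3).tolist())
    for t in["tray_76","tray_92","dock_76","dock_92","dock_108","dock_76_catch","dock_92_catch","tape_roll","bit_case","phone","screwdriver","pen_cup","sticky_pad"]:
        print(t,[(np.round(d["centre"],3).tolist(),round(d["confidence"],2)) for d in env.landmark_of(t,p)])
E
```

```text
{'clock': np.float64(0.0), 'joint_pos': array([1.025, 0.314, 0.045, 1.304, 0.   , 1.431]), 'qvel': array([ 0.   ,  0.   , -0.   , -0.   , -0.   , -0.001]), 'tau': array([ 2.0000e-03, -4.8062e+01,  2.9854e+01,  1.9000e-02, -0.0000e+00,
        0.0000e+00]), 'tcp_pos': array([0.227, 0.528, 0.23 ]), 'orientation': array([-0.   ,  0.202,  0.979, -0.001]), 'wrist_force': array([0.571, 0.849, 0.369]), 'ft_torque': array([-0.049,  0.03 ,  0.022]), 'grip_force': np.float64(0.0), 'finger_gap': np.float64(0.085)}
top ['pixels', 'fovy', 'cx', 'cy', 'extrinsics', 'shot'] 43.50075113560327 271.4259716877002 211.44463082578443 [[0.004, -1.0, 0.009, -0.019], [0.983, 0.006, 0.184, -0.479], [-0.184, 0.008, 0.983, -1.442], [0.0, 0.0, 0.0, 1.0]]
tray_76 [([0.498, 0.193, 0.001], 0.87), ([0.266, 0.216, 0.001], 0.71), ([0.492, -0.144, -0.003], 0.66)]
tray_92 [([0.498, 0.193, 0.001], 0.87), ([0.266, 0.216, 0.001], 0.71), ([0.492, -0.144, -0.003], 0.66)]
dock_76 [([0.674, -0.173, -0.001], 0.81), ([0.659, 0.001, -0.007], 0.7), ([0.684, 0.171, 0.0], 0.66)]
dock_92 [([0.674, -0.173, -0.001], 0.81), ([0.659, 0.
[... 1146 characters left out ...]
.002], 0.69), ([0.495, -0.148, -0.001], 0.57)]
dock_92 [([0.674, -0.172, 0.003], 0.77), ([0.661, 0.001, 0.002], 0.74), ([0.682, 0.167, -0.002], 0.69), ([0.495, -0.148, -0.001], 0.57)]
dock_108 [([0.674, -0.172, 0.003], 0.77), ([0.661, 0.001, 0.002], 0.74), ([0.682, 0.167, -0.002], 0.69), ([0.495, -0.148, -0.001], 0.57)]
dock_76_catch [([0.623, 0.001, 0.01], 0.68)]
dock_92_catch [([0.647, 0.17, 0.016], 0.84), ([0.475, 0.489, 0.003], 0.74)]
tape_roll []
bit_case [([0.385, -0.096, -0.002], 0.51), ([0.661, 0.001, -0.001], 0.36)]
phone [([0.496, -0.518, -0.003], 0.93)]
screwdriver [([0.649, 0.445, -0.001], 0.83)]
pen_cup [([0.664, -0.442, -0.002], 0.69)]
sticky_pad [([0.478, 0.488, 0.005], 0.56)]
```

```bash
python3 - <<'E'
import cv2
a=cv2.imread("pics/top0.png");cv2.imwrite("pics/top0b.png",cv2.resize(a[60:360,80:480],None,fx=2,fy=2,interpolation=cv2.INTER_CUBIC))
E
```

```text
(no output)
```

View pics/top0b.png

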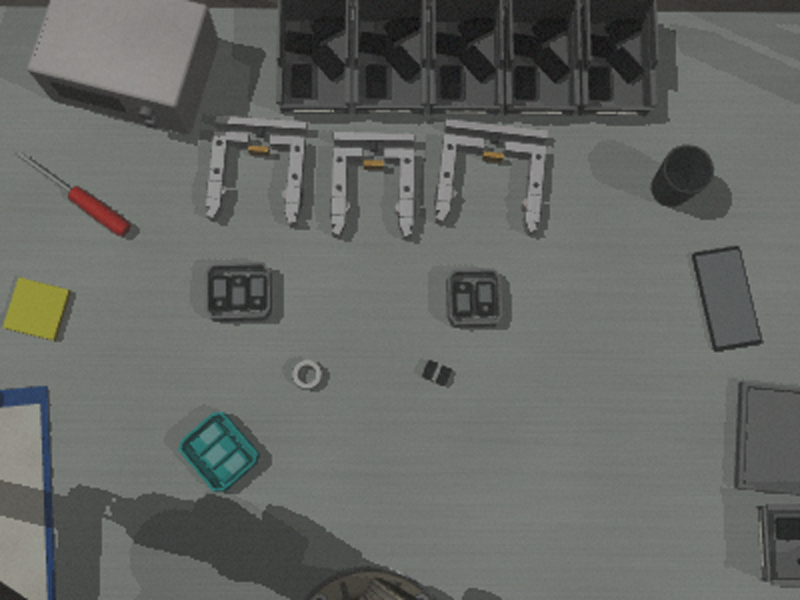

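View pics/scene0.png

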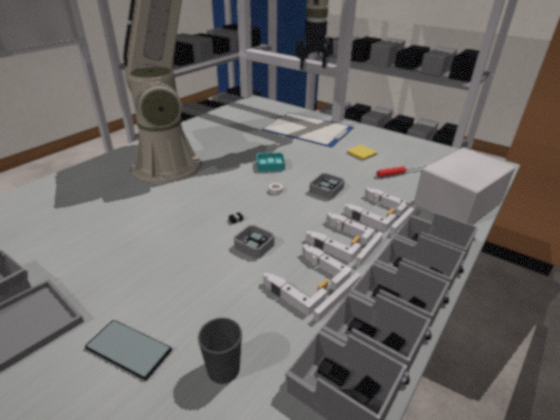

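The top view shows three bays. By outer width, the left one (crop 260,170) is dock_92, the middle (375,180) dock_76 and the right (490,180) dock_108, which stays empty. The three-housing tray (238,292) is tray_92, the two-housing tray (475,298) is tray_76, and the turquoise look-alike is at (220,450). The scene view agrees.

```bash
cat > h.py <<'E'
from workcell import env
import numpy as np,cv2
from scipy.spatial.transform import Rotation as R
def pose():
    s=env.get_state();q=s["orientation"];return s,np.array(s["tcp_pos"]),R.from_quat([q[1],q[2],q[3],q[0]]).as_matrix()
def down(a):
    a=np.radians(a);return np.array([[np.cos(a),np.sin(a),0],[np.sin(a),-np.cos(a),0],[0,0,-1.]])
def go(p,a,pr=True):
    s,t,M=pose();d=M.T@(np.array(p)-t)*1000;r=R.from_matrix(M.T@down(a)).as_rotvec(degrees=True)/10
    print("shift",np.round(d,1),"turn",np.round(r,2),"yaw now",round(np.degrees(np.arctan2(M[1,0],M[0,0])),1),"clock",s["clock"])
def cam(n,c=None):
    s,t,M=pose();p=env.read_camera(n)
    if n=="wrist":
        T=np.eye(4);T[:3,:3]=M;T[:3,3]=t;p["C2W"]=T@np.array(p["mount"])
    else:p["C2W"]=np.linalg.inv(p["extrinsics"])
    return p
def ray(p,uv,z):  # pixels -> world at height z
    f=210/np.tan(np.radians(p["fovy"]/2));uv=np.atleast_2d(uv).astype(float)
    K=np.array([[f,0,p["cx"]],[0,f,p["cy"]],[0,0,1]])
    d=p.get("distortion",p.get("dist"))
    n=cv2.undistortPoints(uv[:,None],K,np.array(d,float) if d is not None else None)[:,0]
    v=np.c_[n[:,0],-n[:,1],-np.ones(len(n))]@p["C2W"][:3,:3].T;o=p["C2W"][:3,3]
    return o+v*((z-o[2])/v[:,2])[:,None]
E
python3 - <<'E'
from h import *
p=cam("wrist");print({k:v for k,v in p.items() if k not in("pixels",)})
go([.50,.19,.25],90)
E
```

```text
{'fovy': 66.11552922240162, 'cx': 277.9198934949594, 'cy': 211.86699237531073, 'mount': array([[-3.99132841e-04,  9.65311187e-01,  2.61101807e-01,
         6.57064077e-02],
       [ 9.99999843e-01,  4.87849995e-04, -2.74966613e-04,
        -2.37000282e-04],
       [-3.92806863e-04,  2.61101656e-01, -9.65311230e-01,
        -1.43330743e-01],
       [ 0.00000000e+00,  0.00000000e+00,  0.00000000e+00,
         1.00000000e+00]]), 'shot': 3, 'C2W': array([[ 3.95140904e-01, -8.86704613e-01, -2.40038738e-01,
         1.66539248e-01],
       [ 9.18620393e-01,  3.81551289e-01,  1.02738440e-01,
         5.54051342e-01],
       [ 4.88441145e-04, -2.61100640e-01,  9.65311461e-01,
         3.74648829e-01],
       [ 0.00000000e+00,  0.00000000e+00,  0.00000000e+00,
         1.00000000e+00]])}
shift [-384.4 -203.1  -18.7] turn [ 0.   -0.    6.67] yaw now 156.7 clock 1.45
```

Emit:
move_arm(targets=[[[-48, -25, -3], [0, 0, 0.9], -1], [[-96, -51, -6], [0, 0, 1.8], -1], [[-144, -76, -9], [0, 0, 2.7], -1], [[-192, -101, -12], [0, 0, 3.6], -1], [[-240, -127, -15], [0, 0, 4.5], -1]])

```text
clock: 2.08
tcp_pos: [0.3984, 0.3156, 0.2466]
orientation: [0.0, 0.563, 0.826, 0.0]
wrist_force: [1.3, 0.5, -0.2]
finger_gap: 0.0857
grip_force: 0.0
```

```bash
python3 - <<'E'
from h import *
go([.52,.19,.25],90)
E
```

```text
shift [-161.4   67.3   -3.4] turn [ 0.   -0.    2.15] yaw now 111.5 clock 2.075
```

Emit:
move_arm(targets=[[[-53, 22, -1], [0, 0, 0.7], -1], [[-107, 45, -2], [0, 0, 1.4], -1], [[-161, 67, -3], [0, 0, 2.15], -1], [[-161, 67, -3], [0, 0, 2.15], -1]])

```text
clock: 2.58
tcp_pos: [0.5219, 0.1892, 0.2488]
orientation: [0.0, 0.708, 0.706, 0.0]
wrist_force: [-1.1, -0.1, -0.1]
finger_gap: 0.085
grip_force: 0.0
```

```bash
python3 - <<'E'
from h import *
p=cam("wrist");cv2.imwrite("pics/w1.png",p["pixels"][:,:,::-1])
for n in("landmark_of","spot_in"):
  for t in("tray_92","dock_92","dock_92_catch"):
    print(n,t,[(np.round(d["centre"],3).tolist(),round(d["confidence"],2)) for d in getattr(env,n)(t,p)])
for d in env.regions_of("tray_92",p):
    m=d["mask"].astype(np.uint8);c=max(cv2.findContours(m,0,1)[0],key=len)[:,0]
    w=ray(p,c,.03)[:,:2];print(d["confidence"],c.mean(0),cv2.minAreaRect((w*1000).astype(np.float32)))
E
```

```text
landmark_of tray_92 [([0.274, 0.213, -0.001], 0.96), ([0.498, 0.191, -0.0], 0.77)]
landmark_of dock_92 []
landmark_of dock_92_catch []
spot_in tray_92 [([0.5, 0.195, 0.016], 0.79), ([0.268, 0.218, 0.018], 0.62)]
spot_in dock_92 [([0.715, 0.17, 0.03], 0.95), ([0.621, 0.045, 0.027], 0.83)]
spot_in dock_92_catch [([0.501, 0.194, 0.016], 0.67), ([0.713, 0.169, 0.026], 0.61), ([0.625, 0.044, 0.025], 0.16)]
0.66 [258.79779412 179.34558824] ((500.48309326171875, 193.6392822265625), (81.85887908935547, 93.19990539550781), 2.5069329738616943)
0.65 [ 59.47619048 160.46031746] ((278.85333251953125, 214.4202880859375), (106.4581527709961, 88.99410247802734), 42.5406379699707)
```

View pics/w1.png

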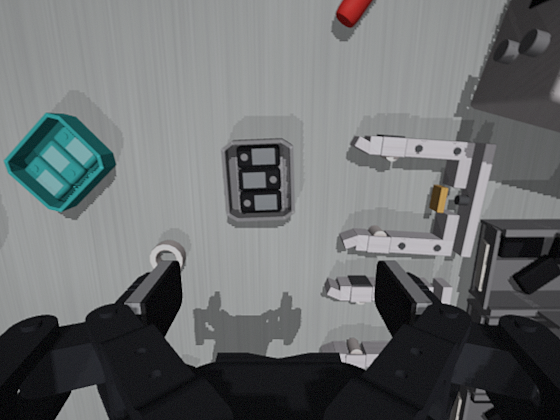

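The wrist view shows tray_92 at about (258,180), nearly square to the world axes. dock_92 lies to its right: walls at rows ~148 and ~243, brass plate at (438,198). I'll rectify the bay to measure its axis.

```bash
cat >> h.py <<'E'
def ortho(p,x0,x1,y0,y1,z,s,f):  # s px/mm; image col = x, row = -y
    W,H=int((x1-x0)*1000*s),int((y1-y0)*1000*s)
    f_=210/np.tan(np.radians(p["fovy"]/2));C=np.linalg.inv(p["C2W"])
    X,Y=np.meshgrid(np.linspace(x0,x1,W),np.linspace(y1,y0,H))
    q=np.stack([X,Y,X*0+z,X*0+1],-1)@C.T
    u=p["cx"]+f_*q[...,0]/-q[...,2];v=p["cy"]-f_*q[...,1]/-q[...,2]
    o=cv2.remap(p["pixels"],u.astype(np.float32),v.astype(np.float32),1)[:,:,::-1].copy()
    for i in range(0,int((x1-x0)*100)+1):cv2.line(o,(int(i*10*s),0),(int(i*10*s),8 if i%5 else 20),(0,255,255),1)
    for i in range(0,int((y1-y0)*100)+1):cv2.line(o,(0,H-1-int(i*10*s)),(8 if i%5 else 20,H-1-int(i*10*s)),(0,255,255),1)
    cv2.imwrite(f,o)
E
python3 - <<'E'
from h import *
p=cam("wrist");ortho(p,.43,.75,.08,.28,.028,2.5,"pics/o1.png")
E
```

```text
(no output)
```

View pics/o1.png

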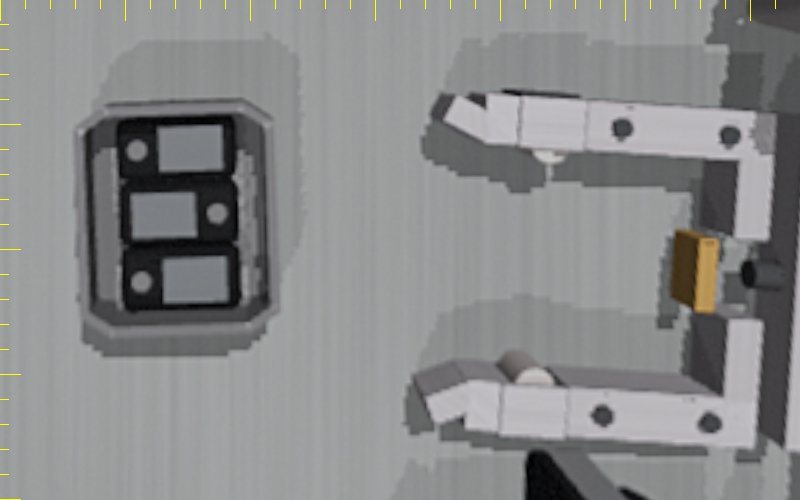

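Measured: dock_92 origin is about (0.6827, 0.172) with yaw −3.3°. tray_92 is about (0.5005, 0.1935) with yaw +2.2°. The plan is to push with two half-open fingers, first squaring each tray onto its bay axis from the side, then pushing it in from behind.

```bash
python3 - <<'E'
from h import *
go([.5,.267,.10],86.7);go([.5,.267,.006],86.7);go([.5,.2393,.006],86.7)
E
```

```text
shift [ 73.9 -18.2 149.6] turn [ 0.   -0.    0.37] yaw now 90.4 clock 3.025
shift [ 73.9 -18.2 243.6] turn [ 0.   -0.    0.37] yaw now 90.4 clock 3.025
shift [ 46.2 -18.4 243.6] turn [ 0.   -0.    0.37] yaw now 90.4 clock 3.025
```

Emit:
move_arm(targets=[[[38, -9, 50], [0, 0, 0.37], 0.45], [[74, -18, 100], [0, 0, 0.37], 0.45], [[74, -18, 150], [0, 0, 0.37], 0.45], [[74, -18, 195], [0, 0, 0.37], 0.45], [[74, -18, 195], [0, 0, 0.37], 0.45]])

```text
clock: 3.65
tcp_pos: [0.4973, 0.2656, 0.0511]
orientation: [-0.002, 0.728, 0.686, -0.004]
wrist_force: [0.4, 0.9, 0.5]
finger_gap: 0.0234
grip_force: 0.0
```

```bash
python3 - <<'E'
from h import *
go([.5,.267,.006],86.7);go([.5,.2393,.006],86.7)
E
```

```text
shift [ 1.7  3.  45. ] turn [-0.04  0.02 -0.01] yaw now 86.6 clock 3.65
shift [-25.9   4.6  45.1] turn [-0.04  0.02 -0.01] yaw now 86.6 clock 3.65
```

Emit:
move_arm(targets=[[[1, 3, 25], [0, 0, 0], 0.45], [[1, 3, 44], [0, 0, 0], 0.45], [[1, 3, 44], [0, 0, 0], 0.45], [[-5, 3, 44], [0, 0, 0], 0.45], [[-11, 3, 44], [0, 0, 0], 0.45]])

```text
clock: 4.28
tcp_pos: [0.5044, 0.255, 0.012]
orientation: [0.001, 0.728, 0.686, 0.001]
wrist_force: [0.9, 0.1, 0.1]
finger_gap: 0.0235
grip_force: 0.0
```

```bash
python3 - <<'E'
from h import *
go([.5,.2393,.006],86.7)
E
```

```text
shift [-15.9  -3.4   5.9] turn [ 0.01 -0.01 -0.01] yaw now 86.6 clock 4.275
```

Emit:
move_arm(targets=[[[-5, -2, 3], [0, 0, 0], 0.45], [[-9, -3, 3], [0, 0, 0], 0.45], [[-13, -3, 3], [0, 0, 0], 0.45], [[-16, -3, 3], [0, 0, 0], 0.45], [[-16, -3, 3], [0, 0, 0], 0.45]])

```text
clock: 4.9
tcp_pos: [0.4992, 0.2388, 0.0072]
orientation: [0.0, 0.728, 0.685, -0.0]
wrist_force: [-0.3, -0.1, -0.6]
finger_gap: 0.0237
grip_force: 0.0
```

```bash
python3 - <<'E'
from h import *
go([.5,.2393,.006],86.7)
p=cam("wrist");ortho(p,.42,.74,.10,.30,.03,2.5,"pics/o2.png")
E
```

```text
shift [0.5 0.8 1.2] turn [-0.    0.   -0.02] yaw now 86.5 clock 4.9
```

View pics/o2.png

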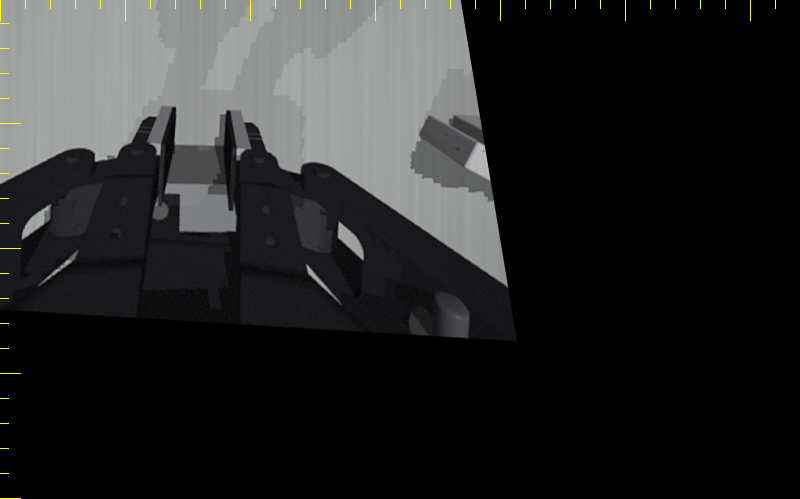

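Emit:
move_arm(targets=[[[10, 0, 0], [0, 0, 0], 0.45], [[10, -20, -50], [0, 0, -1], 0.45], [[0, -50, -100], [0, 0, -2], 0.45], [[-25, -85, -130], [0, 0, -3], 0.45], [[-50, -100, -130], [0, 0, -4], 0.45]])

```text
clock: 5.58
tcp_pos: [0.3965, 0.196, 0.1399]
orientation: [0.002, 0.446, 0.895, 0.002]
wrist_force: [0.4, -0.6, 0.1]
finger_gap: 0.0238
grip_force: 0.0
```

```bash
python3 - <<'E'
from h import *
go([.40,.188,.13],176.7)
E
```

```text
shift [-8.5 -2.   9.9] turn [ 0.02  0.02 -4.97] yaw now 127.0 clock 5.575
```

Emit:
move_arm(targets=[[[-8, -2, 5], [0, 0, -1], 0.45], [[-8, -2, 5], [0, 0, -2], 0.45], [[-8, -2, 5], [0, 0, -3], 0.45], [[-8, -2, 5], [0, 0, -4], 0.45], [[-8, -2, 5], [0, 0, -4.97], 0.45]])

```text
clock: 6.2
tcp_pos: [0.3997, 0.1882, 0.1324]
orientation: [0.0, 0.03, 1.0, 0.0]
wrist_force: [0.4, 0.8, 0.1]
finger_gap: 0.0235
grip_force: 0.0
```

Emit:
move_arm(targets=[[[0, 0, 0], [0, 0, 0], 0.45]])

```text
clock: 6.32
tcp_pos: [0.3997, 0.1881, 0.1324]
orientation: [0.0, 0.033, 0.999, 0.0]
wrist_force: [-0.3, 0.0, -0.7]
finger_gap: 0.0239
grip_force: 0.0
```

```bash
python3 - <<'E'
from h import *
p=cam("wrist");ortho(p,.42,.74,.08,.28,.03,2.5,"pics/o3.png")
for d in env.regions_of("tray_92",p):
    m=d["mask"].astype(np.uint8);c=max(cv2.findContours(m,0,1)[0],key=len)[:,0]
    w=ray(p,c,.03)[:,:2];print(d["confidence"],cv2.minAreaRect((w*1000).astype(np.float32)))
go([.428,.1866,.006],176.7)
E
```

```text
0.72 ((489.6949768066406, 180.48406982421875), (68.28141021728516, 90.91720581054688), 87.91105651855469)
0.56 ((272.559326171875, 211.92941284179688), (92.95402526855469, 83.09039306640625), 41.70726013183594)
shift [-28.4   0.5 126.3] turn [ 0.    0.   -0.06] yaw now 176.1 clock 6.425
```

View pics/o3.png

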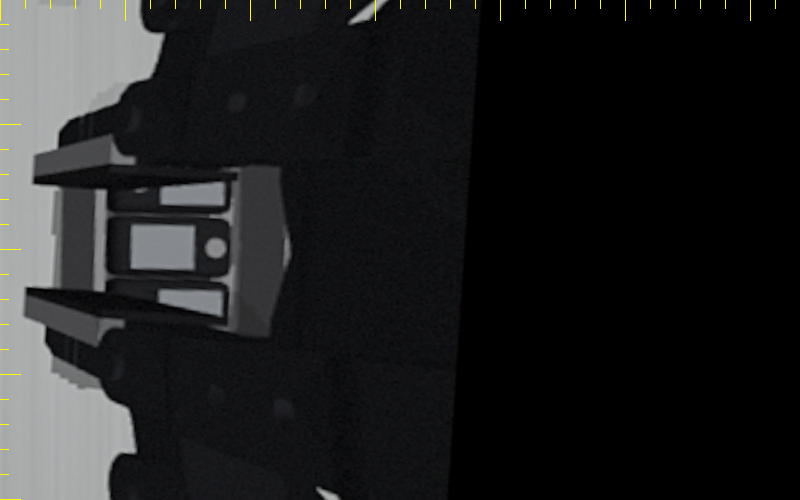

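Emit:
move_arm(targets=[[[-28, 0, 50], [0, 0, -0.06], 0.45], [[-28, 0, 100], [0, 0, -0.06], 0.45], [[-28, 0, 125], [0, 0, -0.06], 0.45], [[-28, 0, 125], [0, 0, -0.06], 0.45]])

```text
clock: 6.92
tcp_pos: [0.4256, 0.1854, 0.0055]
orientation: [-0.002, 0.028, 1.0, -0.001]
wrist_force: [0.3, 0.6, 1.2]
finger_gap: 0.0237
grip_force: 0.0
```

```bash
python3 - <<'E'
from h import *
go([.537,.1803,.006],176.7)
go([.6318,.1748,.006],176.7)
E
```

```text
shift [-111.5    1.2   -1. ] turn [-0.01 -0.03  0.  ] yaw now 176.7 clock 6.925
shift [-206.5    1.1   -1.4] turn [-0.01 -0.03  0.  ] yaw now 176.7 clock 6.925
```

Emit:
move_arm(targets=[[[-14, 1, 0], [0, 0, 0], 0.45], [[-26, 1, 0], [0, 0, 0], 0.45], [[-38, 1, 0], [0, 0, 0], 0.45], [[-50, 1, 0], [0, 0, 0], 0.45], [[-62, 1, 0], [0, 0, 0], 0.45]])

```text
clock: 7.55
tcp_pos: [0.4905, 0.1834, 0.0075]
orientation: [0.0, 0.028, 1.0, 0.0]
wrist_force: [-1.1, 0.0, 0.1]
finger_gap: 0.0235
grip_force: 0.6
```

Emit:
move_arm(targets=[[[-12, 0, 0], [0, 0, 0], 0.45], [[-24, 0, 0], [0, 0, 0], 0.45], [[-36, 0, 0], [0, 0, 0], 0.45], [[-46, 0, 0], [0, 0, 0], 0.45], [[-46, 0, 0], [0, 0, 0], 0.45]])

```text
clock: 8.18
tcp_pos: [0.5369, 0.1809, 0.0074]
orientation: [0.001, 0.028, 1.0, 0.0]
wrist_force: [0.8, -0.3, 0.2]
finger_gap: 0.0234
grip_force: 0.0
```

```bash
python3 - <<'E'
from h import *
p=cam("top");ortho(p,.45,.75,-.08,.28,.03,1.6,"pics/o4.png")
go([.537,.1803,.006],176.7)
go([.6318,.1748,.006],176.7)
E
```

```text
shift [-1.  -0.5  1.3] turn [0.   0.   0.01] yaw now 176.8 clock 8.225
shift [-95.9  -0.8   1.3] turn [0.   0.   0.01] yaw now 176.8 clock 8.225
```

View pics/o4.png

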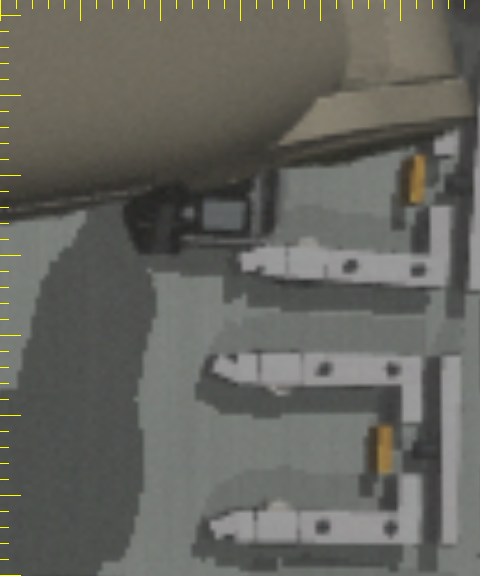

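The top view shows tray_92 (right edge ~row 243, front ~col 275) entering the dock_92 mouth between the walls. The middle bay's walls are at rows 370 and 525. I'll keep pushing slowly and watch the force.

Emit:
move_arm(targets=[[[-8, 0, 1], [0, 0, 0], 0.45], [[-16, 0, 1], [0, 0, 0], 0.45], [[-24, 0, 1], [0, 0, 0], 0.45], [[-32, 0, 1], [0, 0, 0], 0.45], [[-40, 0, 1], [0, 0, 0], 0.45]])

```text
clock: 8.85
tcp_pos: [0.5736, 0.1786, 0.0056]
orientation: [-0.002, 0.027, 1.0, -0.0]
wrist_force: [-3.3, -0.2, 0.2]
finger_gap: 0.0235
grip_force: 1.4
```

Emit:
move_arm(targets=[[[-7, 0, 0], [0, 0, 0], 0.45], [[-14, 0, 0], [0, 0, 0], 0.45], [[-21, 0, 0], [0, 0, 0], 0.45], [[-28, 0, 0], [0, 0, 0], 0.45], [[-34, 0, 0], [0, 0, 0], 0.45]])

```text
clock: 9.48
tcp_pos: [0.6099, 0.1768, 0.0063]
orientation: [0.0, 0.028, 1.0, 0.0]
wrist_force: [-2.1, 0.7, -0.4]
finger_gap: 0.0232
grip_force: 1.3
```

Emit:
move_arm(targets=[[[-4, 0, 0], [0, 0, 0], 0.45], [[-8, 0, 0], [0, 0, 0], 0.45], [[-11, 0, 0], [0, 0, 0], 0.45], [[-13, 0, 0], [0, 0, 0], 0.45], [[-15, 0, 0], [0, 0, 0], 0.45]])

```text
clock: 10.1
tcp_pos: [0.623, 0.1761, 0.0062]
orientation: [-0.001, 0.027, 1.0, -0.0]
wrist_force: [-5.9, -0.0, 1.5]
finger_gap: 0.0236
grip_force: 3.2
```

```bash
python3 - <<'E'
from h import *
go([.6318,.1748,.006],176.7)
E
```

```text
shift [-8.9 -0.8  0.2] turn [-0.   -0.01  0.02] yaw now 176.9 clock 10.1
```

Emit:
move_arm(targets=[[[-2, 0, 0], [0, 0, 0], 0.45], [[-4, 0, 0], [0, 0, 0], 0.45], [[-6, 0, 0], [0, 0, 0], 0.45], [[-7, 0, 0], [0, 0, 0], 0.45], [[-8, 0, 0], [0, 0, 0], 0.45]])

```text
clock: 10.72
tcp_pos: [0.6313, 0.1758, 0.0065]
orientation: [-0.001, 0.027, 1.0, 0.0]
wrist_force: [-6.6, 1.0, 3.0]
finger_gap: 0.0236
grip_force: 3.9
```

Emit:
move_arm(targets=[[[-1, 0, 0], [0, 0, 0], 0.45], [[-2, 0, 0], [0, 0, 0], 0.45], [[-2, 0, 0], [0, 0, 0], 0.45]])

```text
clock: 11.1
tcp_pos: [0.6313, 0.1757, 0.006]
orientation: [-0.003, 0.027, 1.0, 0.0]
wrist_force: [-9.6, 0.8, 4.9]
finger_gap: 0.0236
grip_force: 5.2
```

Emit:
move_arm(targets=[[[-2, 0, 0], [0, 0, 0], 0.45], [[-4, 0, 0], [0, 0, 0], 0.45], [[-6, 0, 0], [0, 0, 0], 0.45], [[-6, 0, 0], [0, 0, 0], 0.45]])

```text
clock: 11.6
tcp_pos: [0.6313, 0.1753, 0.0044]
orientation: [-0.008, 0.027, 1.0, -0.0]
wrist_force: [-22.3, 0.9, 9.6]
finger_gap: 0.0235
grip_force: 11.1
```

Emit:
move_arm(targets=[[[15, 0, 0], [0, 0, 0], 0.45], [[30, 0, -10], [0, 0, 0], 0.45], [[50, 0, -60], [0, 0, 1], 0.45], [[80, 20, -120], [0, 0, 2], 0.45], [[120, 50, -180], [0, 0, 3], 0.45]])

```text
clock: 12.22
tcp_pos: [0.5352, 0.2225, 0.1718]
orientation: [0.002, 0.289, 0.957, 0.001]
wrist_force: [-0.4, 1.1, -0.4]
finger_gap: 0.0236
grip_force: 0.0
```

```bash
python3 - <<'E'
from h import *
go([.48,.08,.27],90)
E
```

```text
shift [ -33.2 -148.9  -98.6] turn [0.03 0.01 5.64] yaw now 146.4 clock 12.225
```

Emit:
move_arm(targets=[[[-7, -30, -20], [0, 0, 1], 0.45], [[-14, -60, -40], [0, 0, 2], 0.45], [[-20, -90, -60], [0, 0, 3], 0.45], [[-27, -120, -80], [0, 0, 4], 0.45], [[-33, -149, -98], [0, 0, 5], 0.45]])

```text
clock: 12.85
tcp_pos: [0.4809, 0.0786, 0.2687]
orientation: [0.002, 0.666, 0.746, 0.001]
wrist_force: [-0.3, -0.4, 0.3]
finger_gap: 0.0233
grip_force: 0.0
```

Emit:
move_arm(targets=[[[0, 0, 0], [0, 0, 0.64], 0.45], [[0, 0, 0], [0, 0, 0.64], 0.45]])

```text
clock: 13.1
tcp_pos: [0.4812, 0.0791, 0.268]
orientation: [0.001, 0.704, 0.71, 0.001]
wrist_force: [-0.4, -0.0, 0.3]
finger_gap: 0.0234
grip_force: 0.0
```

```bash
python3 - <<'E'
from h import *
p=cam("wrist");ortho(p,.57,.77,-.08,.25,.029,1.8,"pics/a.png")
t=cam("top");ortho(t,.43,.63,-.22,.11,.03,1.8,"pics/b.png")
cv2.imwrite("pics/o5.png",np.hstack([cv2.imread("pics/a.png"),cv2.imread("pics/b.png")]))
go([.5,-.14,.25],90)
for d in env.regions_of("tray_76",t):
    m=d["mask"].astype(np.uint8);c=max(cv2.findContours(m,0,1)[0],key=len)[:,0]
    w=ray(t,c,.03)[:,:2];print(d["confidence"],cv2.minAreaRect((w*1000).astype(np.float32)))
E
```

```text
shift [-219.8   17.    17.1] turn [ 0.01 -0.    0.06] yaw now 90.6 clock 13.2
0.7 ((490.9678649902344, -146.05931091308594), (84.42684173583984, 77.4185562133789), 0.3421967327594757)
```

View pics/o5.png

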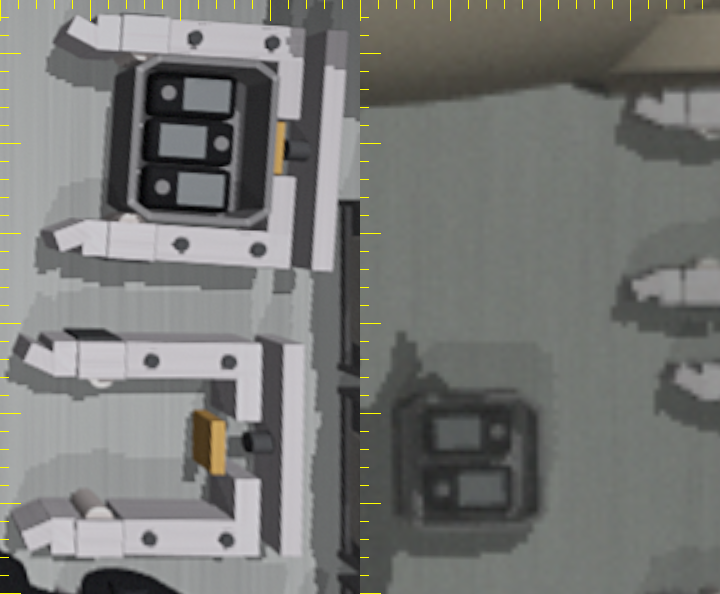

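The left half shows tray_92 seated against dock_92's back wall (front rim at col ~277, rear corners past the rollers). The middle bay's inner walls are at rows 378 and 518, which puts dock_76 at about (0.661, 0.001) with yaw ~0. The right half shows tray_76 at about (0.491, −0.146). Next I'll push tray_76 sideways from its −y side.

```bash
python3 - <<'E'
from h import *
go([.491,-.212,.12],90);go([.491,-.212,.006],90)
E
```

```text
shift [-291.8    7.3  146.7] turn [ 0.01 -0.    0.06] yaw now 90.6 clock 13.25
shift [-291.8    7.2  260.7] turn [ 0.01 -0.    0.06] yaw now 90.6 clock 13.25
```

Emit:
move_arm(targets=[[[-58, 2, 25], [0, 0, 0.06], 0.45], [[-116, 4, 50], [0, 0, 0.06], 0.45], [[-174, 6, 80], [0, 0, 0.06], 0.45], [[-232, 7, 110], [0, 0, 0.06], 0.45], [[-291, 8, 140], [0, 0, 0.06], 0.45]])

```text
clock: 13.88
tcp_pos: [0.4908, -0.2033, 0.1302]
orientation: [0.0, 0.707, 0.707, 0.0]
wrist_force: [0.5, -1.0, 0.1]
finger_gap: 0.0232
grip_force: 0.0
```

Emit:
move_arm(targets=[[[-1, 0, 0], [0, 0, 0], 0.45], [[-1, 0, 30], [0, 0, 0], 0.45], [[-1, 0, 60], [0, 0, 0], 0.45], [[-1, 0, 60], [0, 0, 0], 0.45]])

```text
clock: 14.38
tcp_pos: [0.4891, -0.2006, 0.0696]
orientation: [-0.002, 0.707, 0.707, -0.0]
wrist_force: [-0.3, 0.8, 0.1]
finger_gap: 0.0235
grip_force: 0.0
```

```bash
python3 - <<'E'
from h import *
go([.491,-.212,.006],90);go([.491,-.048,.006],90)
p=cam("wrist");cv2.imwrite("pics/w6.png",p["pixels"][:,:,::-1])
E
```

```text
shift [-11.5   2.2  63.6] turn [-0.02 -0.02 -0.  ] yaw now 90.0 clock 14.375
shift [152.5   2.1  64. ] turn [-0.02 -0.02 -0.  ] yaw now 90.0 clock 14.375
```

View pics/w6.png

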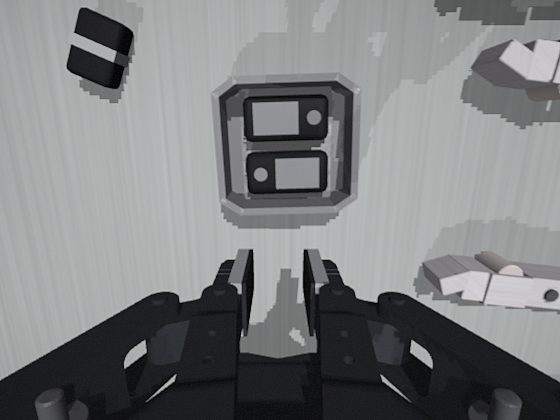

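Emit:
move_arm(targets=[[[-12, 2, 0], [0, 0, 0], 0.45], [[-12, 2, 30], [0, 0, 0], 0.45], [[-12, 2, 62], [0, 0, 0], 0.45], [[-12, 2, 63], [0, 0, 0], 0.45], [[-2, 2, 63], [0, 0, 0], 0.45]])

```text
clock: 15.05
tcp_pos: [0.4939, -0.2059, 0.0098]
orientation: [0.001, 0.708, 0.706, 0.0]
wrist_force: [-1.4, 0.6, -0.9]
finger_gap: 0.0234
grip_force: 0.0
```

```bash
python3 - <<'E'
from h import *
p=cam("wrist")
for d in env.regions_of("tray_76",p):
    m=d["mask"].astype(np.uint8);c=max(cv2.findContours(m,0,1)[0],key=len)[:,0]
    w=ray(p,c,.03)[:,:2];print(d["confidence"],cv2.minAreaRect((w*1000).astype(np.float32)))
go([.491,-.048,.006],90)
E
```

```text
0.74 ((596.1572875976562, -226.9630126953125), (41.3184928894043, 43.40182113647461), 12.645751953125)
0.6 ((493.5423278808594, -146.88754272460938), (81.16525268554688, 77.08242797851562), 1.784036636352539)
shift [156.5  -2.8   3.8] turn [ 0.01  0.   -0.01] yaw now 89.9 clock 15.15
```

Emit:
move_arm(targets=[[[12, -1, 2], [0, 0, 0], 0.45], [[24, -1, 2], [0, 0, 0], 0.45], [[36, -1, 2], [0, 0, 0], 0.45], [[48, -1, 2], [0, 0, 0], 0.45], [[60, -1, 2], [0, 0, 0], 0.45]])

```text
clock: 15.78
tcp_pos: [0.4918, -0.1439, 0.0063]
orientation: [0.0, 0.708, 0.706, 0.0]
wrist_force: [-0.3, -0.4, 1.3]
finger_gap: 0.0234
grip_force: 0.4
```

Emit:
move_arm(targets=[[[12, 0, 0], [0, 0, 0], 0.45], [[24, 0, 0], [0, 0, 0], 0.45], [[36, 0, 0], [0, 0, 0], 0.45], [[48, 0, 0], [0, 0, 0], 0.45], [[60, 0, 0], [0, 0, 0], 0.45]])

```text
clock: 16.4
tcp_pos: [0.4919, -0.084, 0.0062]
orientation: [-0.0, 0.708, 0.706, 0.0]
wrist_force: [-0.5, -0.4, -0.4]
finger_gap: 0.0233
grip_force: 0.4
```

```bash
python3 - <<'E'
from h import *
p=cam("wrist")
for d in env.regions_of("tray_76",p):
    m=d["mask"].astype(np.uint8);c=max(cv2.findContours(m,0,1)[0],key=len)[:,0]
    w=ray(p,c,.03)[:,:2];print(d["confidence"],cv2.minAreaRect((w*1000).astype(np.float32)))
go([.491,-.048,.006],90)
E
```

```text
0.71 ((493.145263671875, -35.13552474975586), (76.12491607666016, 80.47016906738281), 89.81877136230469)
shift [35.3 -0.5  0.2] turn [-0.   -0.01 -0.01] yaw now 89.9 clock 16.5
```

Tray_76 is at (0.493, −0.035) with yaw ~0. It needs another 36 mm.

Emit:
move_arm(targets=[[[10, 0, 0], [0, 0, 0], 0.45], [[20, 0, 0], [0, 0, 0], 0.45], [[28, 0, 0], [0, 0, 0], 0.45], [[34, 0, 0], [0, 0, 0], 0.45], [[36, 0, 0], [0, 0, 0], 0.45]])

```text
clock: 17.12
tcp_pos: [0.492, -0.0484, 0.0062]
orientation: [-0.0, 0.708, 0.706, 0.0]
wrist_force: [-0.0, -0.8, -0.2]
finger_gap: 0.0236
grip_force: 0.4
```

```bash
python3 - <<'E'
from h import *
p=cam("wrist")
for d in env.regions_of("tray_76",p):
    m=d["mask"].astype(np.uint8);c=max(cv2.findContours(m,0,1)[0],key=len)[:,0]
    w=ray(p,c,.03)[:,:2];print(d["confidence"],cv2.minAreaRect((w*1000).astype(np.float32)))
ortho(p,.42,.74,-.08,.12,.029,2.5,"pics/o7.png")
go([.41,.001,.13],180)
E
```

```text
0.68 ((493.2077941894531, 0.398712158203125), (76.86781311035156, 81.2037582397461), 89.84883117675781)
shift [  49.4  -82.1 -123.7] turn [ 0.   -0.   -9.01] yaw now 89.9 clock 17.225
```

View pics/o7.png

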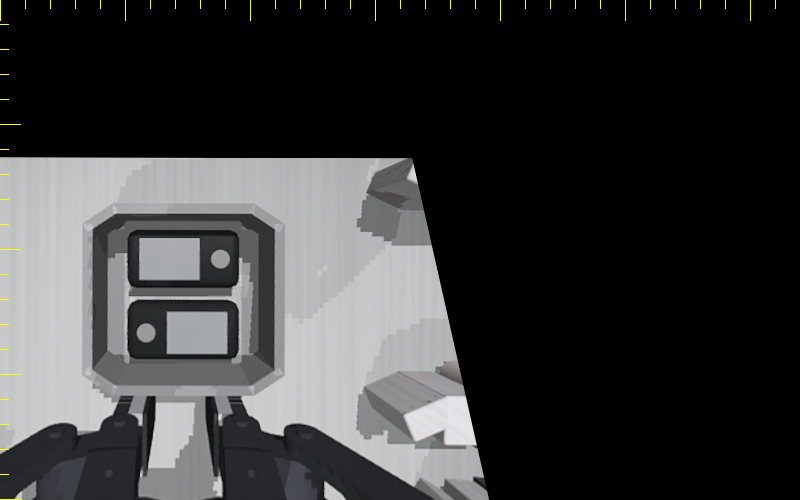

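tray_76 now sits squared in front of dock_76 (rows 204–396, centre y≈0). I'll move round behind it.

Emit:
move_arm(targets=[[[-10, 0, 0], [0, 0, 0], 0.45], [[-10, -20, -50], [0, 0, -1], 0.45], [[10, -50, -100], [0, 0, -2], 0.45], [[30, -70, -124], [0, 0, -3], 0.45], [[49, -82, -124], [0, 0, -4], 0.45]])

```text
clock: 17.85
tcp_pos: [0.411, -0.0001, 0.1326]
orientation: [0.002, 0.422, 0.907, 0.001]
wrist_force: [0.2, -0.2, -1.0]
finger_gap: 0.0236
grip_force: 0.0
```

```bash
python3 - <<'E'
from h import *
go([.425,.001,.13],180)
E
```

```text
shift [-8.2 11.4  2.7] turn [ 0.01  0.03 -4.99] yaw now 130.1 clock 17.85
```

Emit:
move_arm(targets=[[[-8, 11, 2], [0, 0, -1], 0.45], [[-8, 11, 2], [0, 0, -2], 0.45], [[-8, 11, 2], [0, 0, -3], 0.45], [[-8, 11, 2], [0, 0, -4], 0.45], [[-8, 11, 2], [0, 0, -5], 0.45]])

```text
clock: 18.48
tcp_pos: [0.4238, 0.0006, 0.1283]
orientation: [0.0, -0.001, 1.0, -0.0]
wrist_force: [-0.2, 0.4, 0.0]
finger_gap: 0.0236
grip_force: 0.0
```

Emit:
move_arm(targets=[[[0, 0, 50], [0, 0, 0], 0.45], [[0, 0, 100], [0, 0, 0], 0.45], [[0, 0, 122], [0, 0, 0], 0.45], [[0, 0, 122], [0, 0, 0], 0.45]])

```text
clock: 18.98
tcp_pos: [0.422, 0.001, 0.0049]
orientation: [-0.002, 0.002, 1.0, 0.0]
wrist_force: [-0.1, 0.7, 1.2]
finger_gap: 0.0232
grip_force: 0.0
```

```bash
python3 - <<'E'
from h import *
go([.515,.001,.006],180);go([.6095,.001,.006],180)
E
```

```text
shift [-93.    0.3  -1.5] turn [ 0.   -0.02 -0.02] yaw now 179.8 clock 18.975
shift [-187.5    0.7   -1.9] turn [ 0.   -0.02 -0.02] yaw now 179.8 clock 18.975
```

Emit:
move_arm(targets=[[[-12, 0, 0], [0, 0, -0.02], 0.45], [[-22, 0, 0], [0, 0, -0.02], 0.45], [[-34, 0, 0], [0, 0, -0.02], 0.45], [[-46, 0, 0], [0, 0, -0.02], 0.45], [[-58, 0, 0], [0, 0, -0.02], 0.45]])

```text
clock: 19.6
tcp_pos: [0.4827, 0.0012, 0.0064]
orientation: [0.0, -0.001, 1.0, 0.0]
wrist_force: [-0.3, -0.0, -0.4]
finger_gap: 0.0235
grip_force: 0.4
```

Emit:
move_arm(targets=[[[-10, 0, 0], [0, 0, 0], 0.45], [[-20, 0, 0], [0, 0, 0], 0.45], [[-28, 0, 0], [0, 0, 0], 0.45], [[-36, 0, 0], [0, 0, 0], 0.45], [[-44, 0, 0], [0, 0, 0], 0.45]])

```text
clock: 20.23
tcp_pos: [0.5261, 0.0012, 0.0062]
orientation: [-0.0, -0.0, 1.0, 0.0]
wrist_force: [-1.0, -0.1, -0.6]
finger_gap: 0.0234
grip_force: 0.3
```

Emit:
move_arm(targets=[[[-8, 0, 0], [0, 0, 0], 0.45], [[-16, 0, 0], [0, 0, 0], 0.45], [[-24, 0, 0], [0, 0, 0], 0.45], [[-32, 0, 0], [0, 0, 0], 0.45], [[-40, 0, 0], [0, 0, 0], 0.45]])

```text
clock: 20.85
tcp_pos: [0.5656, 0.0013, 0.0059]
orientation: [-0.001, -0.0, 1.0, 0.0]
wrist_force: [-2.4, -0.5, -0.7]
finger_gap: 0.0233
grip_force: 1.2
```

Side forces are negligible, so I'll continue to the end stop.

Emit:
move_arm(targets=[[[-6, 0, 0], [0, 0, 0], 0.45], [[-12, 0, 0], [0, 0, 0], 0.45], [[-18, 0, 0], [0, 0, 0], 0.45], [[-24, 0, 0], [0, 0, 0], 0.45], [[-30, 0, 0], [0, 0, 0], 0.45]])

```text
clock: 21.48
tcp_pos: [0.5961, 0.0013, 0.0063]
orientation: [0.0, -0.0, 1.0, 0.0]
wrist_force: [-2.2, -0.4, -1.3]
finger_gap: 0.0234
grip_force: 1.2
```

Emit:
move_arm(targets=[[[-3, 0, 0], [0, 0, 0], 0.45], [[-6, 0, 0], [0, 0, 0], 0.45], [[-9, 0, 0], [0, 0, 0], 0.45], [[-11, 0, 0], [0, 0, 0], 0.45], [[-13, 0, 0], [0, 0, 0], 0.45]])

```text
clock: 22.1
tcp_pos: [0.6097, 0.0013, 0.0066]
orientation: [0.001, -0.0, 1.0, 0.0]
wrist_force: [-1.6, 0.4, -0.6]
finger_gap: 0.0237
grip_force: 0.9
```

Emit:
move_arm(targets=[[[-1, 0, 0], [0, 0, 0], 0.45], [[-2, 0, 0], [0, 0, 0], 0.45], [[-3, 0, 0], [0, 0, 0], 0.45], [[-3, 0, 0], [0, 0, 0], 0.45]])

```text
clock: 22.6
tcp_pos: [0.6102, 0.0013, 0.0063]
orientation: [-0.001, -0.0, 1.0, -0.0]
wrist_force: [-6.8, 0.1, 3.7]
finger_gap: 0.0235
grip_force: 3.5
```

Emit:
move_arm(targets=[[[-2, 0, 0], [0, 0, 0], 0.45], [[-4, 0, 0], [0, 0, 0], 0.45], [[-6, 0, 0], [0, 0, 0], 0.45], [[-6, 0, 0], [0, 0, 0], 0.45]])

```text
clock: 23.1
tcp_pos: [0.6103, 0.0016, 0.0047]
orientation: [-0.007, -0.0, 1.0, 0.0]
wrist_force: [-18.6, -1.3, 7.5]
finger_gap: 0.0237
grip_force: 9.2
```

Emit:
move_arm(targets=[[[10, 0, 0], [0, 0, 0], 0.45], [[25, 0, 0], [0, 0, 0], 0.45], [[50, 0, -50], [0, 0, 1], 0.45], [[80, 0, -110], [0, 0, 2], 0.45], [[120, 0, -160], [0, 0, 3], 0.45]])

```text
clock: 23.72
tcp_pos: [0.5032, 0.0008, 0.1644]
orientation: [0.003, 0.261, 0.965, 0.0]
wrist_force: [1.4, 0.5, 1.4]
finger_gap: 0.0235
grip_force: 0.0
```

```bash
python3 - <<'E'
from h import *
go([.48,.06,.27],90)
E
```

```text
shift [  49.3   39.7 -105.8] turn [0.03 0.02 5.97] yaw now 149.7 clock 23.725
```

Emit:
move_arm(targets=[[[10, 8, -20], [0, 0, 1], 0.45], [[20, 16, -40], [0, 0, 2], 0.45], [[30, 24, -65], [0, 0, 3], 0.45], [[40, 32, -85], [0, 0, 4], 0.45], [[49, 40, -105], [0, 0, 5], 0.45]])

```text
clock: 24.35
tcp_pos: [0.4803, 0.0607, 0.2684]
orientation: [0.002, 0.645, 0.765, 0.002]
wrist_force: [0.7, -0.4, -0.8]
finger_gap: 0.0236
grip_force: 0.0
```

Emit:
move_arm(targets=[[[0, 0, 0], [0, 0, 0.97], 0.45], [[0, 0, 0], [0, 0, 0.97], 0.45], [[0, 0, 0], [0, 0, 0.97], 0.45]])

```text
clock: 24.72
tcp_pos: [0.4794, 0.0602, 0.2667]
orientation: [0.0, 0.704, 0.71, 0.001]
wrist_force: [-0.7, -1.0, 0.0]
finger_gap: 0.0235
grip_force: 0.0
```

```bash
python3 - <<'E'
from h import *
p=cam("wrist");ortho(p,.57,.75,-.07,.25,.029,1.85,"pics/o8.png")
E
```

```text
(no output)
```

View pics/o8.png

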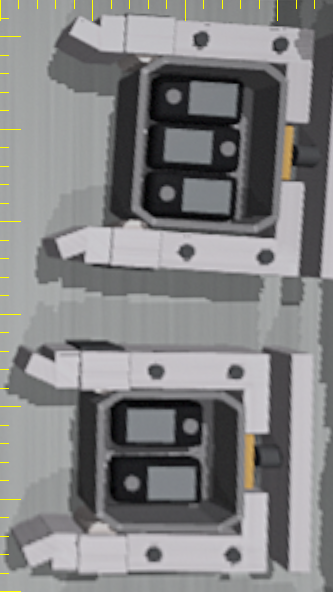

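Both trays are flush against their back walls (front rims at cols ~287 and ~245), with the rollers at the rear corner cuts. Both have stayed in place with the arm clear of them.

```bash
python3 -c "
from workcell import env
print(env.hand_in())"
```

```text
the job is handed in; nothing more can be done
None
```

Job handed in at about 25 s: tray_92 and tray_76 are both pushed home against the back walls of dock_92 and dock_76 and stayed there after I backed off. The close-up shows the rollers behind their rear corners. I pushed nothing into the widest bay and did not touch the other items.

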